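# Run the mould screws to the tote's pouring corner and hold it over the dish

## Task

Pick up the little sheet-metal screw tote by its wooden grip and bring its pouring corner (the cut-off corner with the lip) over the middle of the round steel dish, tipped towards that corner so that all four cap screws slide down and lie gathered there, ready to be poured. Do not pour: no screw may leave the tote, and leave the dish and the other things on the bench where they are. Finish still holding the tote still, tilted, with its corner just clear above the dish.

Things in the scene. Friction and masses are not known exactly. Their poses are not given: they have to be found in the camera images.
- tote: loose open tote of bare sheet metal, 150 (its x) x 110 (its y) mm, rim 60 mm above the bench (50 mm walls, 10 mm rubber studs), about 0.4 kg; origin on the bench below its centre, z up. Its -x, +y corner is cut off at 45 degrees, 28 mm off each side: the pouring corner, facing (-1, 1, 0) of the tote
- tote_grip (a point): centre of the tote's wooden carrying grip, at (0, 0, 98) mm of the tote: a flat bar 14 mm thick (along the tote's x), 26 mm high, spanning the tote's width along its y between two upright steel straps, with 104 mm free length and 25 mm of free height between it and the rim
- tote_lip (a point): outer edge of the pouring lip, at its middle: about (-70, 50, 46) mm of the tote
- tote_foot (a point): underside of the sheet at the middle of the pouring corner, its lowest point when tipped that way: (-61, 41, 10) mm of the tote
- tote_corner (a point): on the tote's inner floor at the middle of the pouring corner's low wall (40 mm wide, 28 mm high): (-59, 39, 13) mm of the tote. Screws start to slide on the floor at 9 to 14 degrees of tilt, run along the walls into this corner at 25 to 35, and would go over the low wall far beyond 45; one may hang behind another along a wall until the tote is rocked sideways
- screw0_mid (a point): middle (half way along its axis) of a loose M8 socket cap screw lying in the tote: 39 mm long overall, black head 13 mm across and 9 mm long, bare steel shank 8 mm across, 28 g
- screw1_mid (a point): middle (half way along its axis) of a loose M8 socket cap screw lying in the tote: 39 mm long overall, black head 13 mm across and 9 mm long, bare steel shank 8 mm across, 28 g
- screw2_mid (a point): middle (half way along its axis) of a loose M8 socket cap screw lying in the tote: 39 mm long overall, black head 13 mm across and 9 mm long, bare steel shank 8 mm across, 28 g
- screw3_mid (a point): middle (half way along its axis) of a loose M8 socket cap screw lying in the tote: 39 mm long overall, black head 13 mm across and 9 mm long, bare steel shank 8 mm across, 28 g
- screw0: the same screw as screw0_mid; origin at the centre of its head's end face, z along the shank
- screw1: the same screw as screw1_mid; origin at the centre of its head's end face, z along the shank
- screw2: the same screw as screw2_mid; origin at the centre of its head's end face, z along the shank
- screw3: the same screw as screw3_mid; origin at the centre of its head's end face, z along the shank
- dish: round open steel parts dish, 132 mm across the rim, 33 mm high, empty, standing on the bench on a black rubber foot, loose; origin: centre of its underside
- resin_cup: bystander: clear mixing cup with a stir stick, 65 mm across, 116 mm high over the stick; origin at the centre of its underside
- hex_key: bystander: black hex key lying flat, 90 mm long, 5 mm high; origin at the middle of its underside

How it is judged:
At the end, for the whole second after the job is handed in: Ends holding the tote still, tilted over 17 degrees, its corner underside 40 to 160 mm above the bench and its lip within 35 mm (level) of the dish centre; every screw at rest, its middle within 60 mm of the corner point of the floor; dish flat (distance between each of screw0_mid, screw1_mid, screw2_mid, screw3_mid and tote_corner below 0.06 m and linear speed of each of screw0, screw1, screw2, screw3, tote below 0.02 m/s and angle between tote's own z axis and vertical above 0.3 rad and contact force between tote and the fingers above 3 N and horizontal distance between tote_lip and dish below 0.035 m and height (world z) of tote_foot between 0.04 and 0.16 m and angle between dish's own z axis and vertical below 0.05 rad); the arm keeps its last pose, push and grip.
It fails at once if a cap screw falls out of the tote (distance between any of screw0_mid, screw1_mid, screw2_mid, screw3_mid and tote_grip above 0.16 m).
It fails at once if the dish is pushed more than 20 mm (distance of dish from where it was at the start of the episode above 0.02 m).
It fails at once if the cup or the hex key is pushed more than 20 mm (distance of any of resin_cup, hex_key from where it was at the start of the episode above 0.02 m).
It also fails if it takes over 48 s, if anything falls off the work surface, if the arm or the gripper's body presses on something with over 40 N, if the wrist force passes 120 N, or if a joint passes its speed limit or range.

## Robot

A 7-joint arm with a two-finger parallel gripper is mounted at the origin on the work surface; the furniture and walls round the work are solid. World frame = base frame: x ahead of the robot, y to its left, z up, the work surface at z = 0. Lengths are in m, angles in rad, forces in N, time in s.
With the tool pointing down it reaches from about 0.35 to 0.9 m from the base axis. Payload 8.1 kg.
Tool frame: the origin (TCP) lies between the finger pads; the fingertips stand 11 mm ahead of it and the grasp point (between the pads) lies 8 mm behind it; z points along the fingers, y is the line along which they close (so a half turn about z gives the same grasp; the last joint's range is limited). The gripper opens to 92 mm and grips with 3 to 60 N. Pads are 19 mm wide; open, the fingers measure 130 mm over their backs; the gripper's body (75 mm by 190 mm) begins 47 mm behind the grasp point.
Start: joints at [1.065, 0.434, 0.025, 1.573, -0.012, 1.134, -0.075], TCP at [0.245, -0.575, 0.2] pointing down, gripper open.
Joint ranges: [-2.62, 2.62], [-0.44, 2.09], [-1.27, 1.32], [0.08, 2.57], [-1.32, 4.46], [0.12, 2], [-2.74, 2.74]. Speed limits (rad/s): [2.22, 2.22, 3.01, 3.01, 3.14, 3.14, 3.14].

## Interface

Orientations are given as a rotation vector (axis times angle).
In Python, from cell import observe, get_image, camera_params, sign_off gives the robot as it stands.
- The arm moves only by the shell command python3 -m pendant 'ROWS' [FORCE]. ROWS is JSON, one flat list of numbers, 7 for each row, row after row: the shift along the tool's x, y, z in m, then the turn, a rotation vector about the tool's x, y, z in rad, then the finger opening in m, from 0 to 0.0918. In form: [dx, dy, dz, rx, ry, rz, jaw, dx, dy, dz, rx, ry, rz, jaw, ...]. A call has 1 to 10 rows; each row shifts and turns the commanded pose from where the row before left it, along the tool's axes as they then stand; what a row does not reach is not made up. A row lasts 1/8 s, in which the tool goes at most 62.5 mm and 10.7 degrees, less where a joint would pass 70% of its speed; a pose out of reach is approached as far as the arm can. A call is refused whole if a number of a shift passes 0.0625 or a number of a turn 0.188, either way. A call with a gripper value outside its range is refused whole. The fingers move at their own pace and stop on an object; FORCE is the grip in N (left out, the last holds). Time passes only in rows, so rows that do not move let the fingers close. It gives the time, the measured TCP pose, the force, the opening and the grip force at its end, in the units of the state.
- observe(): the state, without advancing time (a new reading comes with each control period).
- get_image(name): name is "scene" or "top"; returns the picture (400x640x3 uint8, red, green, blue); there is no depth.
- camera_params(name): a dict with "intrinsics" (3x3 intrinsics, pixels), "dist" ([k1, k2, p1, p2, k3] as OpenCV has them; the pictures are not rectified), "eye" and "rotation" of the camera in the world. Camera axes: x right, y down, z forward; pixel columns grow to the right and rows downward; lengths in m; the calibration is good to about 2 mm. A picture is of the moment at which its call begins. camera_params takes no time and is no camera call.
- sign_off(): hands the job in; it is judged then, once.
The state is a dict: "clock": time; "joints": joint angles; "dq": joint speeds; "joint_efforts": joint torques, N m; "position": TCP position; "ee_rot": TCP orientation; "force": force on the tool from outside, world axes, zero at the start; "ft_torque": the same for the moment, N m; "width": opening from 0.0 (shut) to 1.0 (fully open); "gripper_force": force on a finger pad.
Only numpy, scipy, OpenCV 4.12 (cv2) and the standard library are available. Lean on these libraries where they do the work, as an engineer would, in place of code of your own. Each camera call takes 0.05 s, during which the arm holds its last target. There are 200 camera calls.

## Working session

There is one attempt and no reset: what is moved stays moved. The work goes in short steps, Python scripts to look and compute and a shell command to move; the robot and the scene stay as the last step left them, time stands still between calls to the robot, and variables do not carry over. Pictures are saved under pics/ and viewed, at most 10 in all, crops included, and the job is handed in when it is done.

```bash
ls; mkdir -p pics; python3 - <<'E'
from cell import *
import cv2,numpy as np
for n in("scene","top"):
    cv2.imwrite(f"pics/{n}0.png",get_image(n)[:,:,::-1]); p=camera_params(n); print(n,p)
s=observe();print(s)
E
```

```text
pics
scene {'intrinsics': array([[464.15145523,   0.        , 325.00161473],
       [  0.        , 464.15145523, 200.03304693],
       [  0.        ,   0.        ,   1.        ]]), 'dist': array([0.02443072, 0.        , 0.        , 0.        , 0.        ]), 'eye': array([0.41943849, 0.31330491, 0.73945827]), 'rotation': array([-0.31560564,  2.86098156, -1.10306787])}
top {'intrinsics': array([[461.32986762,   0.        , 318.14691647],
       [  0.        , 461.32986762, 204.20402383],
       [  0.        ,   0.        ,   1.        ]]), 'dist': array([-0.10452465,  0.        ,  0.        ,  0.        ,  0.        ]), 'eye': array([ 0.39747227, -0.28019442,  0.92154951]), 'rotation': array([-2.1596587 ,  2.11781502, -0.12419664])}
{'clock': 0.1, 'joints': array([ 1.06540527,  0.43515613,  0.02500387,  1.57400992, -0.01162864,
        1.13399434, -0.07509713]), 'dq': array([-0.00129832, -0.00211358, -0.00180246, -0.00312463, -0.00013962,
        0.00026123,  0.00019012]), 'joint_efforts': array([ 3.68990673e-03, -6.69131970e+01,  9.88192633e-01, -3.15147793e+01,
       -6.05423050e-02,  3.75446363e-02,  5.11413896e-05]), 'position': array([ 0.24473783, -0.5745488 ,  0.19942059]), 'ee_rot': array([-3.07679129e+00, -6.27997769e-01,  6.24209142e-04]), 'force': array([ 0.96830838, -0.09691012,  0.1791096 ]), 'ft_torque': array([ 0.01682387,  0.00522163, -0.00603394]), 'gripper_force': 0.0, 'width': 0.996894357641974}
```

View pics/top0.png

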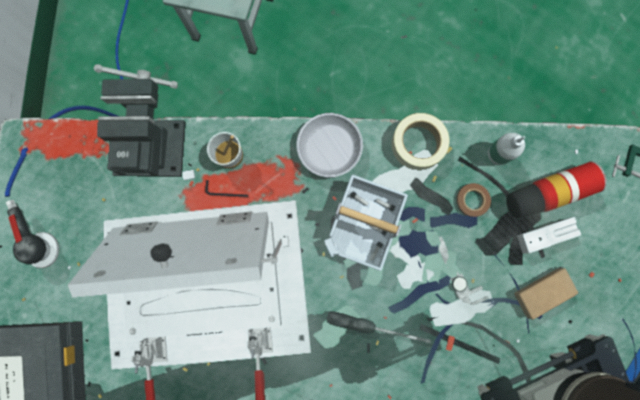

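View pics/scene0.png

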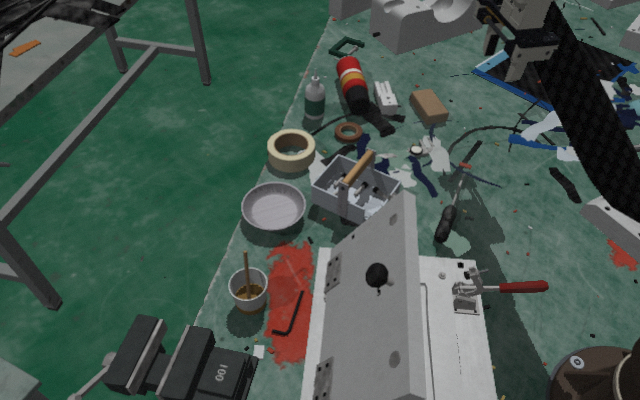

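Top view: dish at about (329,146), tote grip from (340,211) to (397,231), cup at (225,150), hex key at (225,190). I need a zoom to find the cut corner.

```bash
python3 - <<'E'
import cv2,numpy as np
a=cv2.imread("pics/top0.png")[105:285,280:440];b=cv2.imread("pics/scene0.png")[130:250,235:415]
a=cv2.resize(a,None,fx=3.3,fy=3.3,interpolation=3);b=cv2.resize(b,(260,173));cv2.imwrite("pics/c0.png",np.hstack([a,cv2.copyMakeBorder(b,0,a.shape[0]-173,0,0,0)]));print(a.shape)
E
cat > h.py <<'E'
import numpy as np,cv2
from scipy.spatial.transform import Rotation as R
from cell import *
def cam(n):
    p=camera_params(n);return p["intrinsics"],p["dist"],p["eye"],R.from_rotvec(p["rotation"]).as_matrix()
def toz(n,px,z):
    K,d,e,r=cam(n);u=cv2.undistortPoints(np.float64(px).reshape(-1,1,2),K,d)[:,0]
    v=np.c_[u,np.ones(len(u))]@r.T
    return e+v*((z-e[2])/v[:,2])[:,None]
def proj(n,P):
    K,d,e,r=cam(n);w=r.T
    return cv2.projectPoints(np.float64(P).reshape(-1,1,3),w,-w@e,K,d)[0][:,0]
E
```

```text
(594, 528, 3)
```

View pics/c0.png

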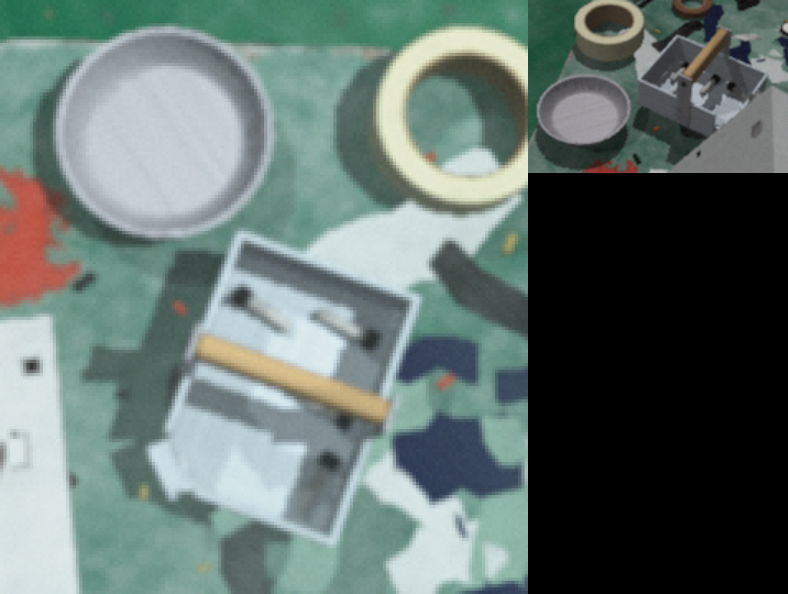

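The zoom shows the cut corner with lip at the lower left of the tote, crop (165,470). The other rim corners are at crop (237,235), (418,297) and (333,542), and the grip runs from (200,345) to (388,410). The screws lie on the +x half and at the right wall.

```bash
python3 - <<'E'
from h import *
c=lambda *p:np.array(p)/3.3+[280,105]
rim=toz("top",c((237,235),(418,297),(333,542)),.06); print(rim)
ctr=(rim[0]+rim[2])/2; v=rim[0]-rim[1]; y1=np.arctan2(v[1],v[0])-np.pi/2; w=rim[1]-rim[2]; print("len",np.linalg.norm(v),np.linalg.norm(w),"yaw",y1,np.arctan2(w[1],w[0]),"ctr",ctr)
g=toz("top",c((200,347),(388,409)),.108);print("grip",g.mean(0),g)
d=toz("top",c((56,132),(272,132),(164,27),(164,236)),.033);print("dish",d.mean(0),d)
s=observe();r=R.from_rotvec(s["ee_rot"]);print(r.as_matrix())
E
```

```text
[[ 0.57252383 -0.32208511  0.06      ]
 [ 0.53823964 -0.42623286  0.06      ]
 [ 0.39816846 -0.37798308  0.06      ]]
len 0.10964560912783076 0.14814849579553915 yaw -0.31801508594143924 -0.33173642414126736 ctr [ 0.48534615 -0.35003409  0.06      ]
grip [ 0.48518009 -0.35108832  0.108     ] [[ 0.50100494 -0.30049478  0.108     ]
 [ 0.46935523 -0.40168187  0.108     ]]
dish [ 0.64096382 -0.27891825  0.033     ] [[ 0.63939824 -0.21396304  0.033     ]
 [ 0.64146256 -0.34381528  0.033     ]
 [ 0.70634315 -0.2778501   0.033     ]
 [ 0.57665133 -0.28004459  0.033     ]]
[[ 9.20012097e-01  3.91889400e-01 -6.62615329e-04]
 [ 3.91889943e-01 -9.20011244e-01  1.25846215e-03]
 [-1.16435577e-04 -1.41747268e-03 -9.99998989e-01]]
```

```bash
python3 -m pendant '[0.038,-0.014,0,0,0,0,0.0918, 0.038,-0.014,0,0,0,0,0.0918, 0.038,-0.014,0,0,0,0,0.0918, 0.038,-0.014,0,0,0,0,0.0918, 0.038,-0.014,0,0,0,0,0.0918, 0.038,-0.014,0,0,0,0,0.0918, 0.038,-0.014,0,0,0,0,0.0918, 0.038,-0.014,0,0,0,0,0.0918, 0,0,0,0,0,-0.16,0.0918, 0,0,0,0,0,-0.16,0.0918]'
python3 -m pendant '[0,0,0,0,0,-0.16,0.0918, 0,0,0,0,0,-0.16,0.0918, 0,0,0,0,0,-0.16,0.0918, 0,0,0,0,0,-0.043,0.0918, 0,0,0,0,0,0,0.0918, 0,0,0,0,0,0,0.0918]'
cat >> h.py <<'E'
def goto(p,yaw=-0.325): # remaining tool-frame delta; tool y = tote x
    s=observe();r=R.from_rotvec(s["ee_rot"]);y=np.array([np.cos(yaw),np.sin(yaw),0]);z=np.array([0,0,-1.])
    t=R.from_matrix(np.c_[np.cross(y,z),y,z]);print("d",r.inv().apply(np.array(p)-s["position"]).round(4),"rot",(r.inv()*t).as_rotvec().round(4),"joints",s["joints"].round(3),"clock",s["clock"])
E
python3 - <<'E'
from h import *
goto([.485,-.3505,.09])
cv2.imwrite("pics/top1.png",cv2.resize(get_image("top")[105:305,260:500,::-1],None,fx=3,fy=3,interpolation=3))
E
```

```text
clock: 1.35
position: [0.4811, -0.3519, 0.1996]
ee_rot: [-2.934, -1.12, 0.001]
force: [0.4, -0.7, -0.0]
width: 0.999
gripper_force: 0.0
clock: 2.1
position: [0.4806, -0.3528, 0.1999]
ee_rot: [-2.552, -1.831, 0.0]
force: [-0.4, -0.5, -0.1]
width: 0.997
gripper_force: 0.0
d [0.0036 0.0035 0.1099] rot [-0.0004 -0.0001 -0.0013] joints [ 0.722  0.405 -0.25   1.629  0.109  1.121  0.118] clock 2.1
```

View pics/top1.png

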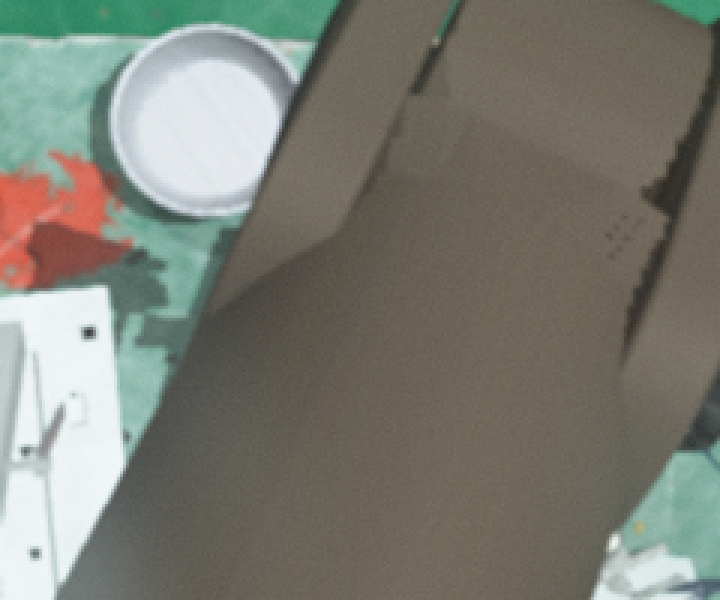

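The arm hides the tote in this view (dish still visible at crop (205,120)). The measured pose is good, so I descend and grip.

```bash
python3 -m pendant '[0.0036,0.0035,0.02,0,0,0,0.0918, 0,0,0.03,0,0,0,0.0918, 0,0,0.025,0,0,0,0.0918, 0,0,0.02,0,0,0,0.0918, 0,0,0.015,0,0,0,0.0918, 0,0,0,0,0,0,0.0918, 0,0,0,0,0,0,0.0918]'
python3 -m pendant '[0,0,0,0,0,0,0.03, 0,0,0,0,0,0,0.03, 0,0,0,0,0,0,0.03, 0,0,0,0,0,0,0.03, 0,0,0,0,0,0,0.0, 0,0,0,0,0,0,0.0, 0,0,0,0,0,0,0.0, 0,0,0,0,0,0,0.0, 0,0,0,0,0,0,0.0, 0,0,0,0,0,0,0.0]' 55
python3 - <<'E'
from h import *
goto([.485,-.3505,.09])
cv2.imwrite("pics/scene1.png",cv2.resize(get_image("scene")[110:270,220:460,::-1],None,fx=3,fy=3,interpolation=3))
E
```

```text
clock: 3.02
position: [0.4857, -0.3508, 0.0909]
ee_rot: [2.551, 1.832, 0.001]
force: [0.4, -0.3, 1.3]
width: 0.999
gripper_force: 0.0
clock: 4.28
position: [0.4852, -0.3505, 0.0901]
ee_rot: [-2.552, -1.833, 0.0]
force: [-0.4, -0.1, 0.3]
width: 0.011
gripper_force: 0.0
d [-0.0001 -0.0002  0.0001] rot [-0.      0.     -0.0001] joints [ 0.703  0.516 -0.239  1.75   0.15   0.894  0.075] clock 4.275
```

View pics/scene1.png

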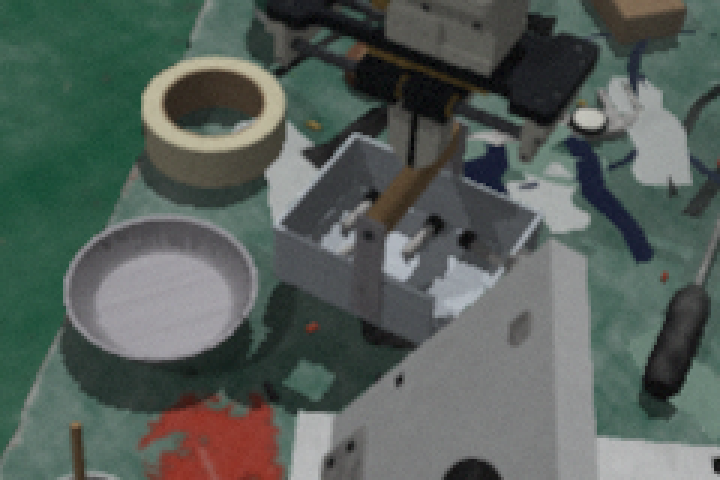

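The jaw closed on nothing (1 mm). The picture shows the fingers at crop (425,140) behind the bar, which runs from crop (375,220) to (460,130). I'll check by projection.

```bash
python3 - <<'E'
from h import *
s=observe();r=R.from_rotvec(s["ee_rot"]).as_matrix();p=s["position"]
f=lambda P:((proj("scene",P)-[220,110])*3).round(0).tolist()
yw=-.325;T=lambda q:R.from_euler("z",yw).apply(q)+[.485,-.3505,0]
print(r.round(3))
print("tcp,tip,back50",f([p,p+.011*r[:,2],p-.05*r[:,2]]))
print("bar top ends +y,-y",f(T([[0,.055,.111],[0,-.055,.111],[0,0,.098]])))
print("rim ++,+-,--",f(T([[.075,.055,.06],[.075,-.055,.06],[-.075,-.055,.06]])))
E
```

```text
[[ 0.319  0.948  0.   ]
 [ 0.948 -0.319 -0.   ]
 [-0.     0.    -1.   ]]
tcp,tip,back50 [[411.0, 186.0], [410.0, 197.0], [416.0, 130.0]]
bar top ends +y,-y [[373.0, 214.0], [452.0, 115.0], [412.0, 177.0]]
rim ++,+-,-- [[272.0, 225.0], [353.0, 132.0], [542.0, 210.0]]
```

```bash
python3 -m pendant '[0,0,0,0,0,0,0.0, 0,0,0,0,0,0,0.0]' 55
python3 - <<'E'
from h import *
a=get_image("scene")[105:195,295:435,::-1];b=get_image("top")[105:285,280:440,::-1]
cv2.imwrite("pics/s2.png",np.vstack([cv2.resize(a,(560,360),interpolation=3),cv2.copyMakeBorder(cv2.resize(b,(213,240)),0,0,0,347,0)]))
E
```

```text
clock: 4.58
position: [0.4852, -0.3506, 0.0901]
ee_rot: [2.552, 1.833, -0.0]
force: [0.7, 0.0, -0.7]
width: 0.005
gripper_force: 0.0
```

View pics/s2.png

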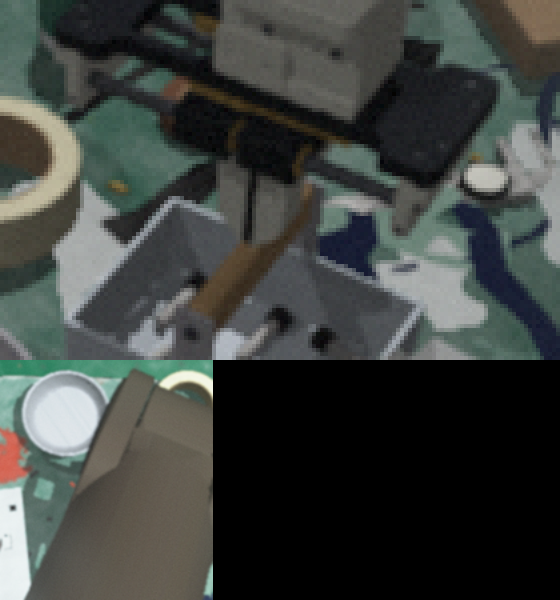

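The finger gap line ends at crop (247,240), right on the bar's top edge. So the tips seem to sit above the bar. I'll open partly and look at the relation again.

```bash
python3 -m pendant '[0,0,0,0,0,0,0.06, 0,0,0,0,0,0,0.06, 0,0,0,0,0,0,0.06, 0,0,0,0,0,0,0.06, 0,0,0,0,0,0,0.06, 0,0,0,0,0,0,0.06]' 55
python3 - <<'E'
from h import *
a=get_image("scene")[125:195,325:395,::-1]
s=observe();r=R.from_rotvec(s["ee_rot"]).as_matrix();p=s["position"]
print(((proj("scene",[p+r@np.array(q) for q in([0,.03,.011],[0,-.03,.011],[0,.03,-.055],[0,-.03,-.055])])-[325,125])*8.5).round())
cv2.imwrite("pics/s3.png",cv2.resize(a,(595,595),interpolation=3))
E
```

```text
clock: 5.42
position: [0.4852, -0.3505, 0.0901]
ee_rot: [2.552, 1.833, -0.0]
force: [-0.2, -0.5, -0.4]
width: 0.605
gripper_force: 0.0
[[158. 385.]
 [381. 479.]
 [172. 176.]
 [408. 271.]]
```

View pics/s3.png

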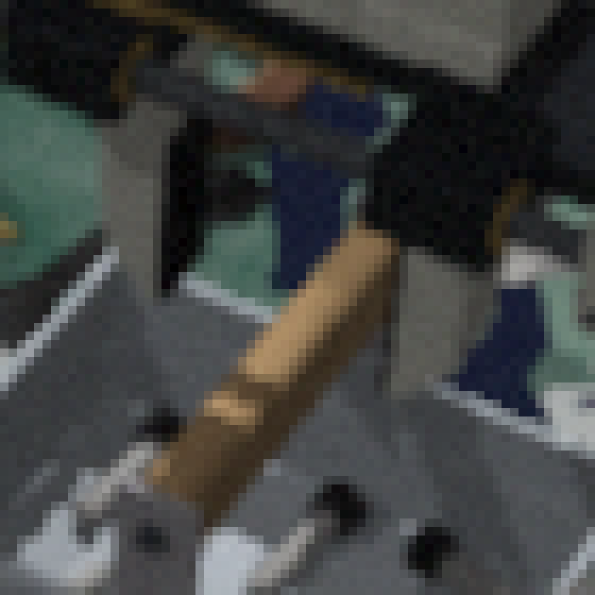

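The fingertips show at about (165,295) and (395,395), against predicted (158,385) and (381,479). The hand is really about 28–32 mm higher than its reading, so I lower it by 31 mm while watching the force.

```bash
python3 -m pendant '[0,0,0.006,0,0,0,0.06, 0,0,0.006,0,0,0,0.06, 0,0,0.006,0,0,0,0.06, 0,0,0.006,0,0,0,0.06, 0,0,0.004,0,0,0,0.06, 0,0,0.003,0,0,0,0.06, 0,0,0,0,0,0,0.06]' 55
python3 -m pendant '[0,0,0,0,0,0,0.03, 0,0,0,0,0,0,0.02, 0,0,0,0,0,0,0.015, 0,0,0,0,0,0,0.01, 0,0,0,0,0,0,0.0, 0,0,0,0,0,0,0.0, 0,0,0,0,0,0,0.0, 0,0,0,0,0,0,0.0]' 55
```

```text
clock: 6.35
position: [0.4852, -0.3505, 0.0589]
ee_rot: [-2.551, -1.833, 0.0]
force: [-0.8, 0.0, -0.0]
width: 0.652
gripper_force: 0.0
clock: 7.35
position: [0.4855, -0.3505, 0.0591]
ee_rot: [2.551, 1.833, 0.0]
force: [1.8, 0.4, -2.3]
width: 0.149
gripper_force: 55.0
```

Gripped: opening 13.7 mm, 55 N. Next I lift and carry it level.

```bash
python3 -m pendant '[0,0,-0.005,0,0,0,0, 0,0,-0.01,0,0,0,0, 0,0,-0.015,0,0,0,0, 0,0,-0.02,0,0,0,0, 0,0,-0.02,0,0,0,0, 0,0,-0.02,0,0,0,0, 0,0,-0.02,0,0,0,0, 0,0,-0.015,0,0,0,0, 0,0,-0.01,0,0,0,0, 0,0,-0.005,0,0,0,0]' 58
python3 -m pendant '[0.005,0.008,0,0,0,0,0, 0.01,0.017,0,0,0,0,0, 0.012,0.021,0,0,0,0,0, 0.012,0.021,0,0,0,0,0, 0.012,0.021,0,0,0,0,0, 0.012,0.021,0,0,0,0,0, 0.012,0.021,0,0,0,0,0, 0.012,0.021,0,0,0,0,0, 0.007,0.01,0,0,0,0,0, 0.003,0.005,0,0,0,0,0]'
python3 - <<'E'
from h import *
goto([.673,-.311,.2])
E
```

```text
clock: 8.6
position: [0.4852, -0.3505, 0.1996]
ee_rot: [2.551, 1.833, 0.0]
force: [-0.4, -0.5, -5.3]
width: 0.15
gripper_force: 58.0
clock: 9.85
position: [0.6743, -0.3105, 0.1982]
ee_rot: [-2.55, -1.834, 0.0]
force: [-0.1, -0.0, -5.1]
width: 0.15
gripper_force: 58.0
d [-0.0009 -0.0011 -0.0018] rot [-0.0011 -0.0004  0.0011] joints [ 0.486  0.652 -0.235  1.215  0.147  1.293 -0.067] clock 9.85
```

```bash
python3 -m pendant '[0,0,0,-0.02,-0.02,0,0, 0,0,0,-0.02,-0.02,0,0, 0,0,0,-0.02,-0.02,0,0, 0,0,0,-0.02,-0.02,0,0, 0,0,0,-0.02,-0.02,0,0, 0,0,0,-0.02,-0.02,0,0, 0,0,0,-0.02,-0.02,0,0, 0,0,0,-0.02,-0.02,0,0, 0,0,0,-0.02,-0.02,0,0, 0,0,0,-0.02,-0.02,0,0]'
python3 -m pendant '[0,0,0,-0.02,-0.02,0,0, 0,0,0,-0.02,-0.02,0,0, 0,0,0,-0.02,-0.02,0,0, 0,0,0,-0.02,-0.02,0,0, 0,0,0,-0.02,-0.02,0,0, 0,0,0,-0.02,-0.02,0,0, 0,0,0,-0.02,-0.02,0,0, 0,0,0,-0.02,-0.02,0,0, 0,0,0,-0.02,-0.02,0,0, 0,0,0,-0.02,-0.02,0,0]'
cat >> h.py <<'E'
def tote(s,off=.03): # tool->tote: grip is 8mm behind TCP, reading off by `off` in z
    r=R.from_rotvec(s["ee_rot"]).as_matrix();M=r@np.array([[0,1,0],[1,0,0],[0,0,-1.]])
    g=s["position"]-.008*r[:,2]+[0,0,off]
    return lambda q:g+(np.atleast_2d(q)/1000-[0,0,.098])@M.T, M
E
python3 - <<'E'
from h import *
s=observe();f,M=tote(s);P=f([[-70,50,46],[-61,41,10],[-59,39,13],[0,0,98],[75,55,60],[75,-55,60],[-75,-55,60]])
print("tilt",np.degrees(np.arccos(M[2,2])),P.round(3),s["joints"].round(2),s["width"],s["gripper_force"])
q=proj("scene",P);print((q-[210,80])*3)
cv2.imwrite("pics/s4.png",cv2.resize(get_image("scene")[80:270,210:470,::-1],None,fx=3,fy=3,interpolation=3))
E
```

```text
clock: 11.1
position: [0.6735, -0.3115, 0.1991]
ee_rot: [2.323, 1.668, -0.066]
force: [-0.6, 0.0, -5.7]
width: 0.149
gripper_force: 58.0
clock: 12.35
position: [0.6737, -0.3112, 0.1992]
ee_rot: [2.095, 1.505, -0.121]
force: [0.2, 0.3, -5.3]
width: 0.151
gripper_force: 58.0
tilt 32.494673730502974 [[ 0.64  -0.275  0.146]
 [ 0.653 -0.302  0.123]
 [ 0.653 -0.302  0.127]
 [ 0.672 -0.307  0.236]
 [ 0.769 -0.295  0.212]
 [ 0.728 -0.389  0.253]
 [ 0.593 -0.356  0.196]] [ 0.12  0.44 -0.01  1.74  0.71  0.77 -0.69] 0.15068916490261955 57.96582877635956
[[178.57801221 253.96199838]
 [173.21872192 249.01125966]
 [172.5547484  243.57067197]
 [131.18758693  96.06206657]
 [-25.83950207 117.33883578]
 [ 82.20876707 -19.11577177]
 [282.84459795 119.60648572]]
```

View pics/s4.png

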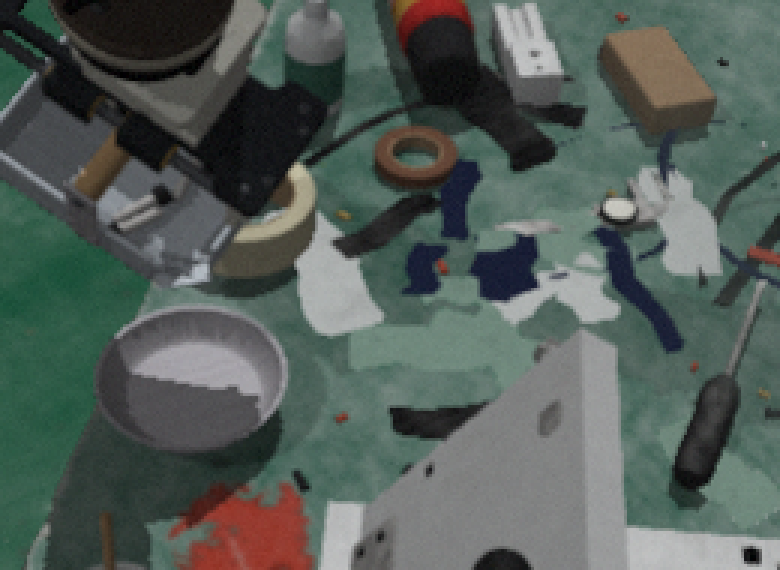

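The lip shows at about (195,275), against predicted (178,254). That fits a tool-length offset of about 30 mm along the tool axis. One screw still hangs at (140,205), so I'll compute the shift and rock.

```bash
python3 -m pendant '[0,0,0,-0.03,0.02,0,0, 0,0,0,-0.04,0.03,0,0, 0,0,0,-0.04,0.04,0,0, 0,0,0,-0.04,0.04,0,0, 0,0,0,-0.04,0.03,0,0, 0,0,0,-0.03,0.02,0,0, 0,0,0,0,0,0,0, 0,0,0,0,0,0,0, 0,0,0,0.04,-0.04,0,0, 0,0,0,0.04,-0.04,0,0]'
python3 -m pendant '[0,0,0,0.04,-0.04,0,0, 0,0,0,0.04,-0.04,0,0, 0,0,0,0.04,-0.04,0,0, 0,0,0,0.04,-0.04,0,0, 0,0,0,0.04,-0.04,0,0, 0,0,0,0.04,-0.04,0,0, 0,0,0,0.04,-0.05,0,0, 0,0,0,0.04,-0.05,0,0, 0,0,0,0,0,0,0, 0,0,0,0,0,0,0]'
python3 -m pendant '[0,0,0,0,0,0,0, 0,0,0,-0.04,0.04,0,0, 0,0,0,-0.04,0.04,0,0, 0,0,0,-0.04,0.04,0,0, 0,0,0,-0.04,0.04,0,0, 0,0,0,-0.02,0.02,0,0, 0,0,0,0,0,0,0, 0,0,0,0,0,0,0]'
cat >> h.py <<'E'
def tote2(s,off=.03):
    r=R.from_rotvec(s["ee_rot"]).as_matrix();M=r@np.array([[0,1,0],[1,0,0],[0,0,-1.]])
    g=s["position"]-(.008+off)*r[:,2]
    return lambda q:g+(np.atleast_2d(q)/1000-[0,0,.098])@M.T, M,r
PT=[[-70,50,46],[-61,41,10],[-59,39,13],[0,0,98],[75,55,60],[75,-55,60],[-75,-55,60]]
def rep():
    s=observe();f,M,r=tote2(s);P=f(PT);t=f([0,0,1])[0]-f([0,0,0])[0]
    print("tilt",np.degrees(np.arccos(M[2,2])),"tote z",M[:,2].round(2),"\n",P[:4].round(3),s["joints"].round(2),s["clock"],s["gripper_force"])
    w=np.array([.641,-.279,P[0,2]])-P[0]+[0,0,.082-P[1,2]];print("tool shift",(r.T@w).round(4));return P
E
python3 - <<'E'
from h import *
rep()
E
```

```text
clock: 13.65
position: [0.674, -0.3113, 0.1995]
ee_rot: [2.018, 1.524, 0.087]
force: [0.6, -0.2, -4.8]
width: 0.147
gripper_force: 58.0
clock: 14.9
position: [0.6739, -0.3113, 0.1991]
ee_rot: [2.137, 1.388, -0.502]
force: [-0.0, -0.1, -5.3]
width: 0.147
gripper_force: 58.0
clock: 15.9
position: [0.6735, -0.3117, 0.1995]
ee_rot: [2.076, 1.469, -0.182]
force: [0.2, -0.6, -5.4]
width: 0.152
gripper_force: 58.0
tilt 34.878510772004546 tote z [-0.22  0.53  0.82] 
 [[ 0.633 -0.263  0.14 ]
 [ 0.645 -0.291  0.118]
 [ 0.646 -0.292  0.122]
 [ 0.665 -0.292  0.231]] [ 0.07  0.46  0.02  1.73  0.77  0.81 -0.76] 15.9 57.96570003032684
tool shift [ 0.005  -0.0026  0.0398]
```

```bash
python3 -m pendant '[0.001,0,0.006,0,0,0,0, 0.001,-0.001,0.008,0,0,0,0, 0.001,-0.001,0.008,0,0,0,0, 0.001,0,0.008,0,0,0,0, 0.001,0,0.006,0,0,0,0, 0,0,0.004,0,0,0,0, 0,0,0,0,0,0,0, 0,0,0,0,0,0,0]'
python3 - <<'E'
from h import *
P=rep()
a=get_image("scene")[90:240,190:330,::-1];b=get_image("top")[85:235,260:400,::-1]
print(((proj("scene",P)-[190,90])*2.8).round().tolist(),((proj("top",P)-[260,85])*2.8).round().tolist())
cv2.imwrite("pics/s5.png",cv2.resize(np.hstack([a,b]),None,fx=2.8,fy=2.8,interpolation=3))
E
```

```text
clock: 16.9
position: [0.6824, -0.3282, 0.1637]
ee_rot: [2.076, 1.469, -0.182]
force: [0.3, -0.2, -4.5]
width: 0.15
gripper_force: 58.0
tilt 34.87831527543342 tote z [-0.22  0.53  0.82] 
 [[ 0.642 -0.279  0.104]
 [ 0.654 -0.308  0.082]
 [ 0.654 -0.308  0.086]
 [ 0.674 -0.308  0.195]] [ 0.08  0.51  0.04  1.74  0.8   0.74 -0.79] 16.9 57.96564280986786
tool shift [-0.0002 -0.0007 -0.0002]
[[226.0, 249.0], [223.0, 240.0], [222.0, 236.0], [181.0, 112.0], [43.0, 128.0], [139.0, 1.0], [320.0, 126.0]] [[196.0, 137.0], [238.0, 130.0], [239.0, 127.0], [246.0, 41.0], [233.0, -91.0], [389.0, -58.0], [323.0, 189.0]]
```

View pics/s5.png

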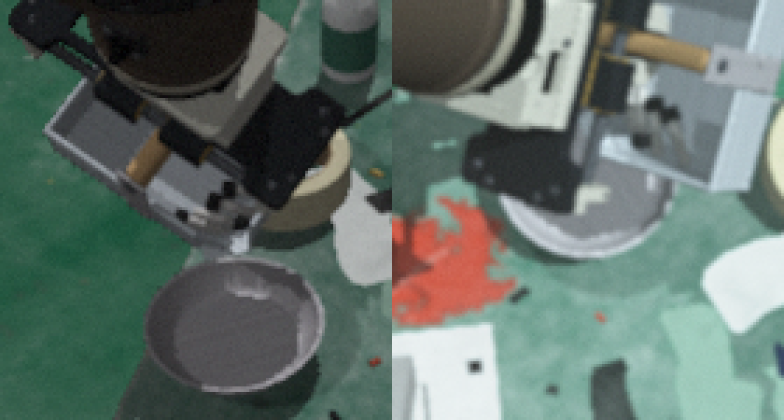

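Lip, rim corners and dish agree with the model in both views; the dish centre is still at (585,171) in the right half. Black heads are at left (182,215), (213,197), (228,188), (238,222) and right (652,103), (668,115), (640,140). I'll map them into the tote floor plane.

```bash
python3 - <<'E'
from h import *
s=observe();f,M,r=tote2(s);o=f([0,0,19.5])[0]
def fl(n,px):
    K,d,e,rr=cam(n);u=cv2.undistortPoints(np.float64(px).reshape(-1,1,2),K,d)[:,0];v=np.c_[u,np.ones(len(u))]@rr.T
    P=e+v*(((o-e)@M[:,2])/(v@M[:,2]))[:,None];q=(P-f([0,0,0])[0])@M*1000;return np.c_[q[:,:2],np.hypot(q[:,0]+59,q[:,1]-39)].round(0).tolist()
print(fl("scene",np.array([(182,215),(205,215),(213,197),(228,188),(238,222),(215,210)])/2.8+[190,90]))
print(fl("top",(np.array([(652,103),(668,115),(640,140),(680,160),(655,130)])-[392,0])/2.8+[260,85]))
a=get_image("scene")[140:190,240:290,::-1];b=get_image("top")[105:155,335:385,::-1]
cv2.imwrite("pics/s6.png",cv2.resize(np.hstack([a,b]),(800,400),interpolation=3))
E
```

```text
[[-28.0, 44.0, 31.0], [-41.0, 35.0, 18.0], [-38.0, 21.0, 27.0], [-43.0, 9.0, 33.0], [-63.0, 26.0, 14.0], [-45.0, 28.0, 18.0]]
[[-39.0, 24.0, 25.0], [-44.0, 11.0, 32.0], [-65.0, 26.0, 14.0], [-69.0, -6.0, 46.0], [-55.0, 17.0, 22.0]]
```

View pics/s6.png

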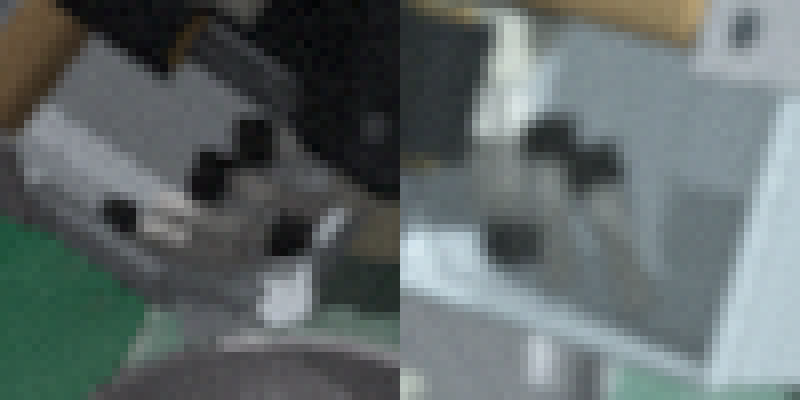

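All four heads lie 14–33 mm from the corner point. Each screw's middle is at most 20 mm further, so every middle is inside 60 mm. I let it settle briefly and hand in.

```bash
python3 -m pendant '[0,0,0,0,0,0,0, 0,0,0,0,0,0,0, 0,0,0,0,0,0,0, 0,0,0,0,0,0,0, 0,0,0,0,0,0,0, 0,0,0,0,0,0,0, 0,0,0,0,0,0,0, 0,0,0,0,0,0,0]'; python3 -c "from cell import *;print(sign_off())"
```

```text
clock: 18.1
position: [0.6823, -0.3283, 0.1634]
ee_rot: [2.076, 1.469, -0.182]
force: [-0.8, 0.1, -4.4]
width: 0.153
gripper_force: 58.0
the job is handed in; nothing more can be done
None
```

Handed in at 18.1 s, with no verdict returned: the tote is held at about 35° with its lip over the dish centre and its corner underside about 82 mm up; all four screws are gathered in the corner, and the dish looked unmoved in the last picture.

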